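# Slide the ceramic shade plate into the colour reader

### The job

The thin ceramic shade plate must go into the colour reader: with the fingertips pressed lightly on its top, slide it out of the blue tray through the tray's open end, across the bench and into the reader's slot, and on until it has pushed the stiff carriage inside fully home against its stop. Keep the plate flat on the bench, never pick it up, and come down on it slowly and press gently, for it cracks at about 30 N. Then take the fingers off, and leave the bottle, the dial, the jar and the spatula alone.

Things in the scene. Friction and masses are not known exactly. Their poses are not given: they have to be found in the camera images.
- plate: Bone-coloured ceramic plate, a row of six flush colour chips down each long side: 90 mm along x, 120 along y, 4 thick, 110 g, loose. Origin: centre of its underside. Starts in the tray, axes along the tray's; its -y end leads. Underside friction about 0.15 on bench, tray and reader; finger pads hold its top better, but a light touch slips. Wider than a gripper opens. Cracks if pressed over 30 N.
- tray: Blue tray fixed on the bench: three kerbs 6 mm high and 12 wide (both long sides and the +y end) round a clear space 94 mm along x by 124 along y, its floor at bench height. Origin: centre of that space, on the bench. The -y end is open (kerbs end 63 mm from the origin): the plate leaves along -y.
- mouth (a point): Middle of the reader's slot at the hood's front face, at bench height. Its y axis points out of the reader; the plate goes in along -y, flat on the bench. Slot 96 mm wide (along x), 10 mm high. When the plate is home its centre is at this point: half of it (60 mm) is under the hood, half outside. The plate's y is then along this y.
- reader: Colour reader, fixed: white hood with a thin teal line, 170 mm wide (x), 150 deep (from its origin along -y), 50 high. Origin and axes as mouth. Before the slot two grey guide cheeks 8 mm high: parallel, 96 mm apart, from the hood to 30 mm in front (+y), then flaring to about 130 mm apart at 70 mm in front.
- carriage (a joint): How far the black carriage in the slot is pushed in, m: 0 to 0.006 at the start, 0.025 at its stop (home). At 0 its front face is 35 mm inside the hood, at the stop 60. Stiff (about 2 N to move), stays where pushed. A red pin on it shows above the roof, in a slit: 45 mm behind the hood's front face at 0, 70 at the stop.
- bottle: Yellow bottle with a white nozzle, diameter 60 mm, 178 mm high, a bystander. Origin: centre of its underside.
- dial: Round white colour dial with small colour wells and a yellow hub, diameter 132 mm, 28 mm high, a bystander. Origin: centre of its underside.
- jar: Small glass jar with a red cap, diameter about 40 mm, 45 mm high, a bystander. Origin: centre of its underside.
- spatula: Spatula 160 mm long lying along its own x, a bystander. Origin: its middle, at the underside.
There are look-alikes about, which are no part of the job. There is more than one size of the plate; the job needs the larger.

How it is judged:
By the outcome, as a careful person would: the job done as asked, in the order asked, and still so for the second after the job is handed in, with the robot touching nothing.
It also fails if it takes over 67 s, if anything falls off the work surface, if the arm or the gripper's body presses on something with over 40 N, if the wrist force passes 120 N, or if a joint passes its speed limit or range.

### The arm

A 6-joint arm with a two-finger parallel gripper is mounted at the origin on the work surface. World frame = base frame: x ahead of the robot, y to its left, z up, the work surface at z = 0. Lengths are in m, angles in rad, forces in N, time in s.
With the tool pointing down it reaches from about 0.325 to 0.775 m from the base axis. Payload 9.3 kg.
Tool frame: the origin (TCP) lies midway between the tips of the shut fingers; the grasp point (between the pads) lies 19 mm behind it; z points along the fingers, y is the line along which they close (so a half turn about z gives the same grasp; the last joint's range is limited). The gripper opens to 85 mm and grips with 20 to 120 N. Pads are 22 mm wide; open, the fingers measure 114 mm over their backs; the gripper's body (76 mm by 85 mm) begins 54 mm behind the grasp point. The pads swing forward as they close: fully open they stand 13 mm farther back than shut.
Start: joints at [-1.443, 0.259, 0.021, 1.334, 0, 1.418], TCP at [0.152, -0.528, 0.231] pointing down, gripper open.
Joint ranges: [-3.04, 3.04], [-0.91, 1.82], [-1.04, 1.36], [-1.92, 1.95], [-1.52, 1.45], [-3.14, 3.14]. Speed limits (rad/s): [2.22, 2.22, 2.79, 3.14, 3.14, 3.14].

### API

Orientations are given as a unit quaternion [x, y, z, w].
In Python, from rig import env, viewer gives the robot as it stands. Calls block until the motion is done:
- env.reach(position, orientation): joint-space move of the TCP to a pose.
- env.line_to(position, v=0.15, rotation=None, contact_N=None): straight line of the TCP; rotation=None keeps the orientation; v is the mean speed in m/s. With contact_N (N) it stops when the force on the tool has changed by that much, and returns True; else False.
- env.move_j(angles): joint-space move.
- env.gripper_to(opening): finger opening in m; the grip force is fixed at half the most; returns when the fingers have stopped.
- env.sleep(seconds).
- env.solve_ik(position, orientation): joint angles nearest the present ones, or None.
- env.state(): the state.
- viewer.read_camera(name): name is "side" or "top" or "wrist"; returns (picture, depth): 384x512x3 uint8, red, green, blue; 384x512 float32, m along the optical axis (not along the pixel's ray), 0 where there is no reading.
- viewer.camera_model(name): a dict with "vertical_fov" (degrees; the focal length in pixels is half the picture's height over the tangent of half this angle, whatever the lens; pixels are square), "cx", "cy" (the principal point, pixels), "k1" (the pictures are not rectified: a ray, as slopes to the right and down, at radius r is drawn at 1 + k1 r^2 times it, then the intrinsics apply), "world_to_cam" (4x4, takes a point from world to camera coordinates). Camera axes: x right, y down, z forward; pixel columns grow to the right and rows downward; lengths in m; the calibration is good to about 2 mm. A picture is of the moment at which its call begins: read the wrist's pose just before it. camera_model takes no time and is no camera call; for the wrist camera it gives the pose at the moment of the call.
A pose or a line that the arm cannot do raises env.IKError and nothing moves.
- env.close_job(): hands the job in; it is judged then, once.
The state is a dict: "time_s": time; "joints": joint angles; "joint_velocities": joint speeds; "tau": joint torques, N m; "position": TCP position; "orientation": TCP orientation; "force": force on the tool from outside, world axes, zero at the start; "torque": the same for the moment, N m; "grip_width": finger opening in m; "finger_force": force on a finger pad.
Only numpy, scipy, OpenCV 4.12 (cv2) and the standard library are available. Lean on these libraries where they do the work, as an engineer would, in place of code of your own. Each camera call takes 0.05 s, during which the arm holds its last target. There are 200 camera calls.

## Working session

There is one attempt and no reset: what is moved stays moved. The work goes in short steps, each a Python script; the robot and the scene stay as the last script left them, time stands still between calls to the robot, and variables do not carry over. Pictures are saved under pics/ and viewed, at most 10 in all, crops included, and the job is handed in when it is done.

```bash
ls; mkdir -p pics
cat > h.py <<'E'
import numpy as np, cv2
from rig import env, viewer
def K(m,shape=(384,512)):
    return shape[0]/2/np.tan(np.radians(m["vertical_fov"])/2)
def pix2plane(m,uv,z):
    """pixels -> world points on plane z (iterative undistortion)"""
    uv=np.atleast_2d(np.asarray(uv,float)); f=K(m)
    d=(uv-[m["cx"],m["cy"]])/f; s=d.copy()
    for _ in range(30): s=d/(1+m["k1"]*(s**2).sum(1,keepdims=True))
    T=np.linalg.inv(np.array(m["world_to_cam"])); r=np.c_[s,np.ones(len(s))]@T[:3,:3].T; o=T[:3,3]
    return o+r*((z-o[2])/r[:,2:])
def world2pix(m,P):
    P=np.atleast_2d(P); T=np.array(m["world_to_cam"]); c=P@T[:3,:3].T+T[:3,3]; s=c[:,:2]/c[:,2:]
    return s*(1+m["k1"]*(s**2).sum(1,keepdims=True))*K(m)+[m["cx"],m["cy"]]
def shot(name,fn=None):
    m=viewer.camera_model(name); im,d=viewer.read_camera(name)
    if fn: cv2.imwrite("pics/"+fn,im[:,:,::-1])
    return im,d,m
E
python3 - <<'E'
from h import *
for n in("top","side"):
    im,d,m=shot(n,n+"0.png"); np.save(n+"0.npy",im); np.save(n+"d.npy",d); print(n,m)
a=cv2.imread("pics/top0.png"); cv2.imwrite("pics/top0b.png",cv2.resize(a,(800,600),interpolation=cv2.INTER_CUBIC))
print(env.state())
E
```

```text
pics
top {'vertical_fov': 52.200126010014756, 'cx': 255.4678019377575, 'cy': 194.0610553370797, 'k1': 0.008691642278467254, 'world_to_cam': array([[-0.08076695, -0.99672929,  0.0027227 , -0.04296404],
       [-0.97654126,  0.07858344, -0.20047895,  0.55352821],
       [ 0.19960928, -0.0188509 , -0.97969423,  0.88731628],
       [ 0.        ,  0.        ,  0.        ,  1.        ]])}
side {'vertical_fov': 43.90838929936602, 'cx': 258.5096220388626, 'cy': 198.13677439007964, 'k1': -0.202124657464079, 'world_to_cam': array([[-0.85793577, -0.51371726, -0.00638623,  0.43802639],
       [-0.30918093,  0.5261967 , -0.79216424,  0.24799632],
       [ 0.41030886, -0.67765154, -0.61027455,  1.22279763],
       [ 0.        ,  0.        ,  0.        ,  1.        ]])}
{'time_s': 0.1, 'joints': array([-1.44256932e+00,  2.59133513e-01,  2.08633067e-02,  1.33371246e+00,
        3.57478326e-06,  1.41818825e+00]), 'joint_velocities': array([-0.00102185, -0.00060445,  0.00037405, -0.000339  ,  0.00140266,
        0.00095146]), 'tau': array([ 3.29785609e-03, -5.56695628e+01,  3.45072019e+01,  1.16445983e-02,
       -1.77387374e-04,  6.08546046e-06]), 'position': array([ 0.15239756, -0.52821016,  0.23073802]), 'orientation': array([ 9.90157471e-01,  1.39956534e-01,  9.01813939e-06, -5.93104169e-04]), 'force': array([-0.23620699,  0.29090812, -0.97982543]), 'torque': array([ 0.06204091,  0.01173367, -0.0543984 ]), 'finger_force': 0.0, 'grip_width': 0.08591652267486284}
```

View pics/top0b.png

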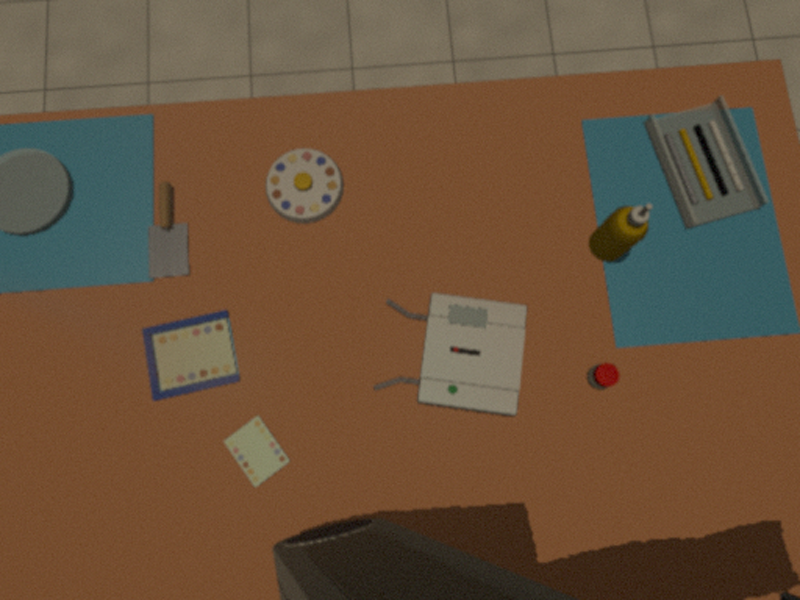

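View pics/side0.png

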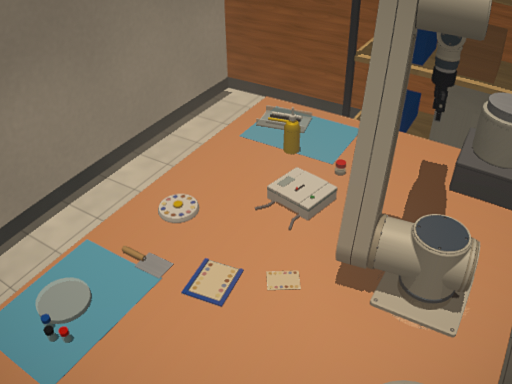

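The top view (800x600) shows two candidates for the plate. The larger bone plate is in the navy tray at (193,355), with the tray's open end to the right. The smaller loose look-alike is at (256,451). The dial at (304,185) and the grey disc at (30,190) are round, so they are ruled out. I choose the plate in the tray. The reader is at (472,353), with its cheeks opening to the left. Next is a close crop and a measurement.

Run:
```python
from h import *
im=np.load("top0.npy"); m=viewer.camera_model("top"); hsv=cv2.cvtColor(im,cv2.COLOR_RGB2HSV)
a=im[180:320,80:345,::-1]; cv2.imwrite("pics/crop0.png",cv2.resize(a,None,fx=3,fy=3,interpolation=cv2.INTER_CUBIC))
for n,(u,v) in dict(plate=(123,227),small=(164,289),tray=(97,235),tray2=(120,251),hood=(310,240),hood2=(300,215),mat=(50,160),bench=(220,230)).items(): print(n,im[v,u],hsv[v,u])
def comp(mask,near):
    n,l,s,c=cv2.connectedComponentsWithStats(cv2.morphologyEx(mask.astype(np.uint8),cv2.MORPH_CLOSE,np.ones((5,5))))
    i=min((i for i in range(1,n) if s[i,4]>60),key=lambda i:np.hypot(*(c[i]-near))); return (l==i).astype(np.uint8)
def rect(mask,z):
    c=max(cv2.findContours(mask,0,1)[0],key=cv2.contourArea)[:,0]
    P=pix2plane(m,c,z)[:,:2].astype(np.float32); return cv2.minAreaRect(P*1000),c
H,S,V=[hsv[...,i].astype(int) for i in range(3)]
blue=(H>105)&(H<135)&(S>90)
white=(S<90)&(V>100)
bone=(V>120)&(S<125)&(H<50)
for n,mk,near,z in(("plate",bone,(123,227),.004),("small",bone,(164,289),.004),("tray",blue,(123,227),.006),("hood",white,(303,226),.05)):
    r,c=rect(comp(mk,near),z); print(n,r,cv2.boundingRect(c), pix2plane(m,cv2.boxPoints(cv2.minAreaRect(c)),z)[:,:2].round(4).tolist())
```

```text
plate [131 123  92] [ 24  76 131]
small [137 137 107] [ 30  56 137]
tray [65 62 81] [125  60  81]
tray2 [75 59 67] [165  54  75]
hood [137 129 110] [ 21  50 137]
hood2 [135 127 107] [ 21  53 135]
mat [ 62  98 102] [ 93 100 102]
bench [122  80  51] [ 12 148 122]
plate ((503.82586669921875, 245.525146484375), (86.83648681640625, 117.84679412841797), 9.015284538269043) (99, 205, 51, 44) [[0.5368, 0.3155], [0.5555, 0.1946], [0.4699, 0.1776], [0.4521, 0.2966]]
small ((344.7545471191406, 152.84161376953125), (89.4657211303711, 66.26752471923828), 32.36372375488281) (143, 266, 42, 46) [[0.3659, 0.2062], [0.4, 0.1486], [0.3225, 0.0995], [0.2896, 0.1566]]
tray ((555.2227172851562, 256.22393798828125), (6.74240255355835, 127.05888366699219), 8.330161094665527) (94, 200, 51, 13) [[0.5493, 0.3198], [0.5677, 0.1939], [0.5611, 0.1927], [0.5427, 0.3184]]
hood ((465.2848815917969, -192.7607879638672), (150.86798095703125, 169.65753173828125), 77.4898681640625) (268, 187, 69, 79) [[0.3974, -0.1005], [0.5641, -0.1373], [0.5312, -0.2891], [0.3664, -0.247]]
```

View pics/crop0.png

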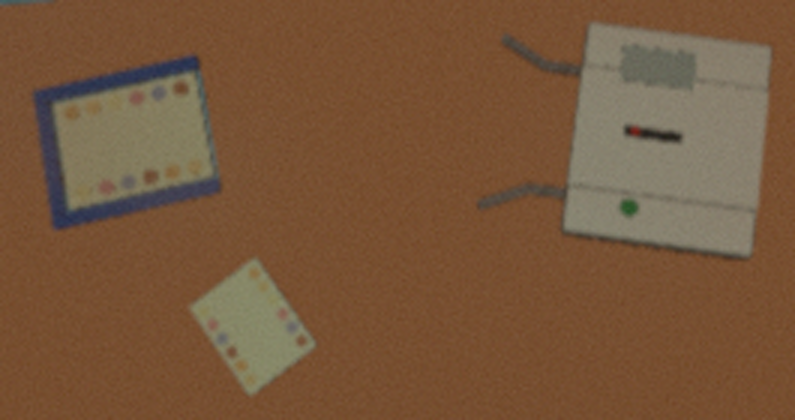

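The crop confirms the choice. The 120x90 plate with six chips down each long side is in the navy tray, at crop (130,140), with the open end on the right. The smaller look-alike at (253,327) is loose. The slot side of the hood is at crop x≈575, with cheeks at (540,55) and (525,195). I'll move above the plate and take a wrist look.

```bash
cat >> h.py <<'E'
def quat(yaw):   # tool down, finger line along plate x at yaw (rad)
    a=(yaw+np.pi/2)/2; return np.array([np.cos(a),np.sin(a),0,0])
def ax(yaw): return np.array([np.cos(yaw),np.sin(yaw)]),np.array([-np.sin(yaw),np.cos(yaw)])
E
python3 - <<'E'
from h import *
yaw=np.radians(9); c=np.array([.504,.2455]); p=c+.035*ax(yaw)[1]
env.reach([*p,.2],quat(yaw)); env.gripper_to(.04)
im,d,m=shot("wrist","w0.png"); np.save("w0.npy",im)
np.save("w0m.npy",m,allow_pickle=True); np.save("w0d.npy",d)
s=env.state(); print(s["time_s"],s["position"],s["force"],s["joints"].round(2),s["grip_width"])
E
```

```text
3.7417 [0.49850603 0.28008388 0.19999309] [-0.37210903 -0.5472432   0.56988687] [0.37 0.31 0.01 1.27 0.   1.78] 0.040267715815812725
```

View pics/w0.png

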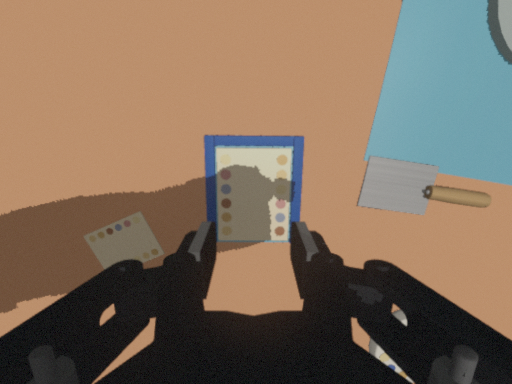

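The wrist view shows the plate square in the tray, with corners at about (217,147), (292,147), (289,242) and (218,242). The open end faces the fingers. I'll measure that here, then take one wrist look at the mouth.

Run:
```python
from h import *
im=np.load("w0.npy"); m=np.load("w0m.npy",allow_pickle=True).item()
hsv=cv2.cvtColor(im,cv2.COLOR_RGB2HSV); H,S,V=[hsv[...,i].astype(int) for i in range(3)]
mk=np.zeros(H.shape,np.uint8); roi=(slice(135,250),slice(205,305))
mk[roi]=((S<130)&(H<60)&(V>70))[roi]; mk=cv2.morphologyEx(mk,cv2.MORPH_CLOSE,np.ones((9,9)))
c=max(cv2.findContours(mk,0,1)[0],key=cv2.contourArea)[:,0]
print("plate",cv2.minAreaRect((pix2plane(m,c,.004)[:,:2]*1000).astype(np.float32)),cv2.boundingRect(c))
b=((H>105)&(H<130)&(S>120)&(V>60)).astype(np.uint8); b[:120]=0;b[:,:200]=0;b[:,310:]=0
c=max(cv2.findContours(b,0,1)[0],key=cv2.contourArea)[:,0]
print("tray",cv2.minAreaRect((pix2plane(m,c,.006)[:,:2]*1000).astype(np.float32)),cv2.boundingRect(c))
yaw=np.radians(-12.5); p=np.array([.4815,-.1196])-.03*ax(yaw)[1]
env.reach([*p,.24],quat(yaw))
im,d,m=shot("wrist","w1.png"); np.save("w1.npy",im); np.save("w1m.npy",m,allow_pickle=True); np.save("w1d.npy",d)
s=env.state(); print(s["time_s"],s["position"])
```

```text
plate ((505.5838623046875, 246.21377563476562), (128.30149841308594, 147.0552215576172), 9.05396842956543) (205, 135, 100, 115)
tray ((500.68572998046875, 265.33856201171875), (114.85672760009766, 105.01411437988281), 8.25015640258789) (205, 136, 98, 86)
5.3833 [ 0.4752877  -0.14805737  0.23989204]
```

View pics/w1.png

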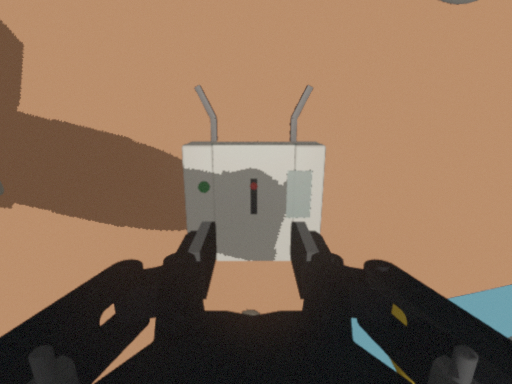

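The wrist view shows the hood's front roof edge at row ≈146, from column 185 to 323. The parallel cheek sections run at columns ≈213 and 294 down to row 118, and the pin is at (254,187). I'll turn these into positions.

Run:
```python
from h import *
m0=np.load("w0m.npy",allow_pickle=True).item(); m=np.load("w1m.npy",allow_pickle=True).item()
im0=np.load("w0.npy").astype(int); im=np.load("w1.npy").astype(int)
def edges(row,lo,hi,k=4):
    g=np.abs(np.diff(row.astype(float),axis=0)).sum(1); i=[j for j in range(lo,hi) if g[j]>=25 and g[j]==g[max(lo,j-2):j+3].max()]; return [(j+.5,int(g[j])) for j in i]
print("plate rows",[(r,edges(im0[r],200,310)) for r in(155,180,200)])
print("plate cols",[(c,edges(im0[:,c],120,260)) for c in(240,254,268)])
print("cheek rows",[(r,edges(im[r],200,310)) for r in(122,128,134)])
print("hood cols",[(c,edges(im[:,c],125,175)) for c in(193,235,272,315)])
print("hood rows",[(r,edges(im[r],170,335)) for r in(160,205)])
```

```text
plate rows [(155, [(204.5, 111), (214.5, 117), (284.5, 25), (292.5, 94), (302.5, 99)]), (180, [(205.5, 58), (215.5, 51), (270.5, 130), (274.5, 114), (286.5, 75), (290.5, 114), (301.5, 107)]), (200, [(205.5, 52), (215.5, 66), (221.5, 67), (229.5, 59), (269.5, 115), (278.5, 78), (286.5, 76), (289.5, 46), (292.5, 57), (300.5, 113)])]
plate cols [(240, [(135.5, 97), (145.5, 98), (165.5, 123), (241.5, 47), (247.5, 65), (248.5, 65)]), (254, [(135.5, 112), (145.5, 107), (167.5, 72), (243.5, 78)]), (268, [(135.5, 112), (145.5, 111), (148.5, 59), (177.5, 111), (200.5, 92), (204.5, 60), (205.5, 60), (241.5, 66)])]
cheek rows [(122, [(210.5, 36), (215.5, 69), (289.5, 97), (296.5, 54)]), (128, [(210.5, 47), (217.5, 64), (289.5, 93), (296.5, 55)]), (134, [(210.5, 46), (217.5, 60), (289.5, 72), (296.5, 49)])]
hood cols [(193, [(141.5, 47), (144.5, 102), (168.5, 122)]), (235, [(144.5, 138), (171.5, 105)]), (272, [(141.5, 50), (144.5, 144)]), (315, [(141.5, 55), (144.5, 121)])]
hood rows [(160, [(181.5, 129), (211.5, 56), (293.5, 54), (324.5, 56)]), (205, [(184.5, 39), (185.5, 39), (250.5, 113), (256.5, 103), (285.5, 69), (309.5, 68), (321.5, 63)])]
```

Run:
```python
from h import *
m0=np.load("w0m.npy",allow_pickle=True).item(); m=np.load("w1m.npy",allow_pickle=True).item()
r=lambda P:(P[:,:2]*1000).round(1).tolist()
o=pix2plane(m0,[[204.5,155],[302.5,155],[205.5,200],[300.5,200]],.006); print("tray outer",r(o), np.linalg.norm(o[0]-o[1]))
i=pix2plane(m0,[[215,155],[292.5,155],[215.5,200],[292,200]],.006); print("tray inner",r(i))
e=pix2plane(m0,[[254,135.5]],.006); print("tray +y outer",r(e)); print("plate -y end",r(pix2plane(m0,[[240,241.5],[268,241.5]],.004)))
c=pix2plane(m,[[217,122],[289.5,122],[217.5,134],[289.5,134]],.008); print("cheek inner",r(c),np.linalg.norm(c[0]-c[1]))
h=pix2plane(m,[[193,144.5],[235,144.5],[272,144.5],[315,144.5]],.05); print("roof front",r(h)); print("base front",r(pix2plane(m,[[193,141.5],[315,141.5]],0)))
hs=pix2plane(m,[[182,160],[324.5,160]],.05); print("roof sides",r(hs),np.linalg.norm(hs[0]-hs[1]))
print("pin",r(pix2plane(m,[[254,187]],.052)))
for n,z in(("w0d",0),("w1d",0)):
    d=np.load(n+".npy"); print(n,d[155,254],d[200,254])
# mouth: middle between cheek/roof mids, along reader y
v=h[-1]-h[0]; print("roof yaw",np.degrees(np.arctan2(v[1],v[0])))
```

```text
tray outer [[438.7, 286.5], [553.6, 304.7], [446.3, 231.1], [562.4, 249.5]] 0.11633554040078142
tray inner [[451.0, 288.5], [541.9, 302.8], [458.5, 233.0], [552.0, 247.8]]
tray +y outer [[493.2, 318.2]]
plate -y end [[496.6, 181.3], [532.4, 187.0]]
cheek inner [[441.0, -86.8], [531.9, -106.9], [437.9, -101.8], [529.0, -121.9]] 0.09307386937634442
roof front [[412.8, -105.2], [460.5, -115.9], [502.4, -125.1], [551.3, -135.8]]
base front [[402.4, -104.6], [561.4, -139.7]]
roof sides [[395.2, -120.0], [559.4, -156.2]] 0.16810202176749656
pin [[471.2, -170.0]]
w0d 0.34072694 0.35514328
w1d 0.33318716 0.3472973
roof yaw -12.445353693438534
```

Fixes: plate (0.505, 0.2445) at yaw 8.9°, mouth (0.4818, -0.1208) at yaw -12.45°. Next I'll come down slowly and build up the press.

```bash
cat >> h.py <<'E'
P0=np.array([.505,.2445]); Y0=np.radians(8.9); M=np.array([.4818,-.1208]); Y1=np.radians(-12.45); OFF=.035
E
python3 - <<'E'
from h import *
p=P0+OFF*ax(Y0)[1]
env.reach([*p,.15],quat(Y0)); env.gripper_to(.04)
env.line_to([*p,.04],v=.08); env.sleep(.2)
f0=env.state()["force"][2]; print("f0",f0,env.state()["time_s"])
hit=env.line_to([*p,-.012],v=.012,contact_N=3); s=env.state(); print(hit,s["position"],s["force"],s["time_s"])
z=s["position"][2]
if hit:
    for k in range(6):
        F=env.state()["force"][2]-f0
        if F>11: break
        z-=.0003; env.line_to([*p,z],v=.005); env.sleep(.1)
        s=env.state(); print(round(z,5),s["position"][2].round(5),s["force"].round(2))
np.save("f0.npy",f0)
print(env.state()["time_s"])
E
```

```text
f0 0.4859821743450034 8.9333
True [0.49970388 0.27914781 0.00256431] [0.45657766 0.84564876 5.67713692] 11.725
0.00226 0.00255 [-0.46 -0.13  5.22]
0.00196 0.00254 [-1.27 -1.04  8.32]
0.00166 0.00257 [-0.65 -0.86 10.57]
0.00136 0.00252 [-1.76 -1.01 14.14]
13.1333
```

```bash
cat >> h.py <<'E'
def slide(poses,z,f0,F0=15,v=.03,stop=None):
    """poses: plate (x,y,yaw) list; keeps press force near F0 by trimming z"""
    for i,(x,y,yaw) in enumerate(poses):
        p=np.array([x,y])+OFF*ax(yaw)[1]
        env.line_to([*p,z],v=v,rotation=quat(yaw))
        s=env.state(); F=s["force"][2]-f0; z-=np.clip((F0-F)/10000*.6,-.0006,.0003)
        if F>24: z+=.0008; env.line_to([*p,z],v=.01); print("high",F)
        print(i,s["position"].round(4),"F",s["force"].round(1),"z",round(z,5),"t",round(s["time_s"],1))
        if stop and stop(s): break
    return z
E
python3 - <<'E'
from h import *
f0=float(np.load("f0.npy")); d=np.linspace(0,.132,12)[1:]
z=slide([(*(P0-t*ax(Y0)[1]),Y0) for t in d],.00126,f0); np.save("z.npy",z)
im,_,m=shot("wrist","w2.png"); np.save("w2.npy",im); np.save("w2m.npy",m,allow_pickle=True)
im,_,m=shot("top","top2.png"); np.save("top2.npy",im)
E
python3 -c "
import cv2,numpy as np
a=cv2.imread('pics/w2.png');b=cv2.imread('pics/top2.png')[150:310,70:270]
cv2.imwrite('pics/c2.png',np.hstack([cv2.resize(a,(400,300)),cv2.resize(b,(375,300),interpolation=cv2.INTER_CUBIC)]))"
```

```text
0 [0.5025 0.2675 0.0025] F [-0.4  0.3 13.5] z 0.00114 t 13.7
1 [0.5044 0.2557 0.0025] F [-1.4 -0.3 14.5] z 0.00108 t 14.2
2 [0.5063 0.2439 0.0025] F [ 1.  -1.1 14.6] z 0.00103 t 14.8
3 [0.5082 0.232  0.0025] F [-0.4  0.1 15.3] z 0.00101 t 15.3
4 [0.5101 0.2201 0.0025] F [ 0.5  0.5 16.4] z 0.00107 t 15.9
5 [0.512  0.2082 0.0025] F [-0.4  0.6 15.1] z 0.00105 t 16.4
6 [0.5139 0.1964 0.0025] F [ 0.3 -0.  15.2] z 0.00103 t 17.0
7 [0.5157 0.1845 0.0025] F [ 0.3 -0.2 15.3] z 0.00102 t 17.5
8 [0.5176 0.1726 0.0025] F [-0.3  0.6 15.6] z 0.00103 t 18.1
9 [0.5195 0.1607 0.0025] F [ 0.1 -0.9 15.3] z 0.00102 t 18.6
10 [0.5214 0.1488 0.0025] F [-0.5 -0.4 16.6] z 0.00108 t 19.2
```

View pics/c2.png

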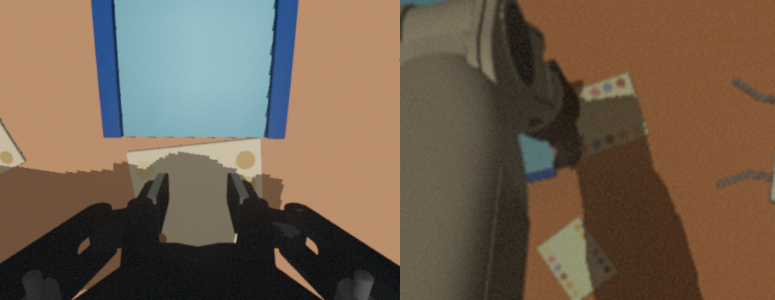

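The left half shows the plate out of the tray. Its trailing edge runs from (127,152) to (262,138), so it has turned about 6° relative to the fingers. I'll measure its true pose from that edge.

```bash
cat >> h.py <<'E'
def trailing(im,m,a,b,k=(.1,.9)):
    """refine rough trailing-edge corners a,b (px; a=left). returns plate centre,yaw. image left->right is -x..+x of plate"""
    a,b=np.array(a,float),np.array(b,float); g=cv2.GaussianBlur(im,(3,3),0).astype(float); pts=[]
    for t in np.linspace(*k,25):
        q=a+t*(b-a); c=int(round(q[0])); r0=int(round(q[1])); col=g[r0-9:r0+10,c,2]-0.5*g[r0-9:r0+10,c,0]
        d=np.diff(col); pts.append((c,r0-9+np.argmax(d)+.5))
    W=pix2plane(m,pts,.004)[:,:2].astype(np.float32); vx,vy,x0,y0=cv2.fitLine(W,cv2.DIST_HUBER,0,.001,.001).ravel()
    if vx<0: vx,vy=-vx,-vy
    yaw=np.arctan2(vy,vx); A,B=pix2plane(m,[a,b],.004)[:,:2]
    u=np.array([vx,vy]); mid=np.array([x0,y0])+u*(((A+B)/2-[x0,y0])@u)
    print("edge len",np.linalg.norm(A-B),"A,B",A.round(4),B.round(4),"resid",np.abs((W-[x0,y0])@[-vy,vx]).max().round(4))
    return mid-.06*np.array([-vy,vx]),yaw
E
python3 - <<'E'
from h import *
im=np.load("w2.npy"); m=np.load("w2m.npy",allow_pickle=True).item()
c,y=trailing(im,m,(162.5,194.5),(335.5,177)); print(c,np.degrees(y)); s=env.state(); print(s["position"],"cmd plate",P0-.132*ax(Y0)[1])
# side corners check
for r in (200,205): print(r,[(j,im[r,j].tolist()) for j in range(156,176,2)],[(j,im[r,j].tolist()) for j in range(328,345,2)])
E
```

```text
edge len 0.08901685487981184 A,B [0.471  0.1657] [0.5571 0.1884] resid 0.0004
[0.52919611 0.11955693] 14.74597
[0.52139628 0.14883243 0.00251691] cmd plate [0.52542177 0.1140893 ]
200 [(156, [185, 143, 109]), (158, [186, 144, 109]), (160, [185, 143, 110]), (162, [184, 161, 134]), (164, [200, 187, 164]), (166, [200, 187, 162]), (168, [199, 187, 163]), (170, [200, 188, 165]), (172, [199, 188, 163]), (174, [199, 188, 163])] [(328, [203, 192, 167]), (330, [203, 192, 167]), (332, [203, 192, 169]), (334, [182, 157, 130]), (336, [186, 143, 111]), (338, [186, 145, 109]), (340, [187, 145, 112]), (342, [186, 145, 111]), (344, [186, 144, 111])]
205 [(156, [182, 141, 106]), (158, [183, 141, 107]), (160, [184, 142, 107]), (162, [184, 147, 113]), (164, [195, 181, 157]), (166, [199, 186, 163]), (168, [201, 187, 163]), (170, [201, 189, 165]), (172, [199, 187, 162]), (174, [200, 188, 164])] [(328, [203, 191, 167]), (330, [203, 192, 168]), (332, [204, 192, 168]), (334, [185, 167, 141]), (336, [186, 143, 110]), (338, [185, 143, 110]), (340, [185, 142, 109]), (342, [185, 142, 106]), (344, [185, 142, 108])]
```

```bash
cat >> h.py <<'E'
def rot(a): return np.array([[np.cos(a),-np.sin(a)],[np.sin(a),np.cos(a)]])
def slide2(c,yaw,toolxy,toolyaw,poses,z,f0,F0=17,v=.03,stop=None):
    """as slide, with the plate held at a measured pose (c,yaw) relative to the tool"""
    r=rot(-yaw)@(np.asarray(toolxy)-c); dy=toolyaw-yaw
    for i,(x,y,a) in enumerate(poses):
        p=np.array([x,y])+rot(a)@r
        env.line_to([*p,z],v=v,rotation=quat(a+dy))
        s=env.state(); F=s["force"][2]-f0; z-=np.clip((F0-F)/10000*.6,-.0006,.0003)
        if F>25: z+=.0008; env.line_to([*p,z],v=.01); print("high",F)
        print(i,s["position"].round(4),"F",s["force"].round(1),"z",round(z,5),"t",round(s["time_s"],1))
        if stop and stop(s): break
    np.save("z.npy",z); np.save("tyaw.npy",a+dy); return z
E
python3 - <<'E'
from h import *
f0=float(np.load("f0.npy")); z=float(np.load("z.npy")); c=np.array([.5292,.1196]); y=np.radians(14.75)
a=c-.012*ax(Y0)[1]; b=M+.14*ax(Y1)[1]
poses=[(*a,y)]+[(*(a+t*(b-a)),y+t*(Y1-y)) for t in np.linspace(0,1,10)[1:]]
slide2(c,y,env.state()["position"][:2],Y0,poses,z,f0)
im,_,m=shot("wrist","w3.png"); np.save("w3.npy",im); np.save("w3m.npy",m,allow_pickle=True)
im,_,m=shot("top","top3.png")
E
python3 -c "
import cv2,numpy as np
a=cv2.imread('pics/w3.png');b=cv2.imread('pics/top3.png')[150:310,140:340]
cv2.imwrite('pics/c3.png',np.hstack([cv2.resize(a,(400,300)),cv2.resize(b,(375,300),interpolation=cv2.INTER_CUBIC)]))"
```

```text
0 [0.5246 0.1371 0.0025] F [ 0.  -0.1 15. ] z 0.00093 t 19.8
1 [0.5241 0.1273 0.0025] F [-0.2  0.1 16.6] z 0.00088 t 20.3
2 [0.5236 0.1174 0.0025] F [-1.  -0.  17.6] z 0.00089 t 20.8
3 [0.5231 0.1073 0.0025] F [-0.2  0.2 16. ] z 0.0008 t 21.3
4 [0.5227 0.0973 0.0025] F [-0.6  0.9 17.9] z 0.00083 t 21.8
5 [0.5221 0.0871 0.0025] F [ 0.   0.8 17.1] z 0.00081 t 22.3
6 [0.5216 0.0768 0.0025] F [ 0.5  0.7 18.3] z 0.00086 t 22.8
7 [0.5211 0.0664 0.0025] F [-0.   1.4 17.9] z 0.00088 t 23.2
8 [0.5205 0.056  0.0025] F [-0.9  0.8 17.9] z 0.00091 t 23.7
9 [0.52   0.0454 0.0025] F [ 0.1  1.7 17.5] z 0.00091 t 24.2
```

View pics/c3.png

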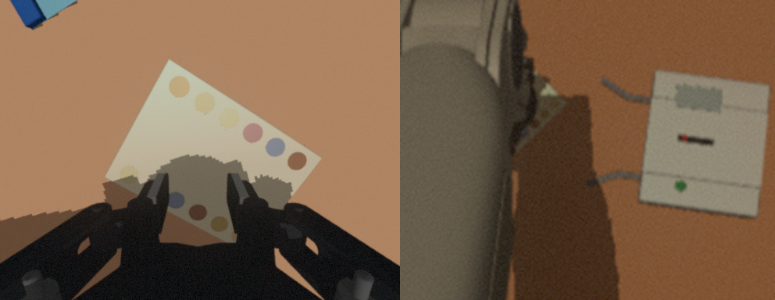

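The plate has spun about 60° relative to the fingers; its corners in the left half are (105,178), (168,60) and (321,158). Pressing behind its centre let it pivot, so I'll check how the load is shared between the fingers, lift off and measure again.

Run:
```python
from h import *
m=np.load("w3m.npy",allow_pickle=True).item(); s=env.state()
def ty(): return float(np.load("tyaw.npy"))
n=quat(ty()); 
X=np.array([2*n[0]*n[0]-1,2*n[0]*n[1],0]); Yv=np.array([2*n[0]*n[1],2*n[1]*n[1]-1,0])
print("torque",s["torque"].round(3),"about toolx",s["torque"]@X,"about tooly",s["torque"]@Yv,"ff",s["finger_force"],"force",s["force"], "tool x",X)
p=s["position"]; q=s["orientation"]; print("ori",q,"want",n)
P=pix2plane(m,np.array([[105,178],[168,60],[321,158]])*1.28,.004)[:,:2]; print(P.round(4), np.linalg.norm(P[0]-P[1]),np.linalg.norm(P[1]-P[2]))
env.line_to([p[0],p[1],.03],v=.04); env.sleep(.1); print("free torque",env.state()["torque"].round(3),env.state()["force"].round(2))
env.line_to([p[0],p[1],.10],v=.15)
im,_,m=shot("wrist","w4.png"); np.save("w4.npy",im); np.save("w4m.npy",m,allow_pickle=True)
print(env.state()["time_s"])
```

```text
torque [ 0.19   0.373 -0.012] about toolx 0.41437595026706836 about tooly 0.06349673891247831 ff 8.6975816055201 force [-0.24761367  0.78233091 17.55394192] tool x [0.31399246 0.94942548 0.        ]
ori [0.81054834 0.58566865 0.00155602 0.00109899] want [0.81055304 0.58566524 0.         0.        ]
[[0.4611 0.0709]
 [0.5283 0.1282]
 [0.6046 0.0383]] 0.08834249931714694 0.11796289314054417
free torque [ 0.032 -0.023  0.031] [ 0.77  0.44 -0.36]
25.9833
```

View pics/w4.png

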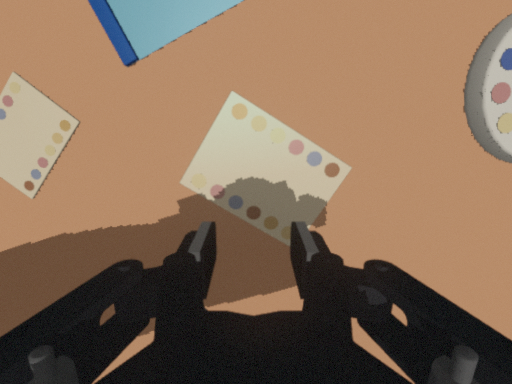

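The plate is loose on the bench with corners at about (233,92), (181,182) and (351,168). The wrist torque (0.4 N·m at 17 N) shows that one finger carried all the load, so the plate pivoted on it. I'll press again with a wider opening nearer the centre, roll the tool until both fingers share the load, and then rotate.

```bash
cat >> h.py <<'E'
from scipy.spatial.transform import Rotation as Ro
class Presser:
    def __init__(s,c,yaw,off,opening=.055,roll=.004):
        s.c=np.array(c,float); s.yaw=yaw; s.off=off; s.op=opening; s.roll=roll
    def q(s,yaw): return (Ro.from_quat(quat(yaw))*Ro.from_euler("x",s.roll)).as_quat()
    def p(s,c,yaw): return np.asarray(c)+s.off*ax(yaw)[1]
    def meas(s,n=3):
        F=[];T=[]
        for _ in range(n):
            st=env.state(); X=Ro.from_quat(st["orientation"]).as_matrix()[:,0]; F.append(st["force"][2]-s.f0); T.append((st["torque"]-s.t0)@X); env.sleep(.02)
        return np.mean(F),np.mean(T)
    def go(s,c,yaw,v): env.line_to([*s.p(c,yaw),s.z],v=v,rotation=s.q(yaw)); s.c,s.yaw=np.array(c),yaw
    def down(s,F0,hover=.04):
        p=s.p(s.c,s.yaw); env.reach([*p,hover+.03],s.q(s.yaw)); env.gripper_to(s.op); env.line_to([*p,hover-.02],v=.06); env.sleep(.15)
        st=env.state(); s.f0=st["force"][2]; s.t0=st["torque"]
        print("contact",env.line_to([*p,-.016],v=.012,contact_N=3)); s.z=env.state()["position"][2]-.0003
        for k in range(14):
            env.line_to([*p,s.z],v=.01,rotation=s.q(s.yaw)); env.sleep(.06); F,T=s.meas()
            print(f"F {F:.1f} T {T:.3f} roll {s.roll:.4f} z {s.z:.4f}")
            if F>F0-2 and abs(T)<.08: break
            s.roll+=np.clip(T/80,-.004,.004); s.z-=np.clip(((F0 if abs(T)<.1 else 8)-F)/10000*.7,-.0005,.0004)
    def slide(s,poses,F0,v=.03,stop=None):
        for i,(x,y,a) in enumerate(poses):
            s.go((x,y),a,v); F,T=s.meas(2); st=env.state()
            print(i,st["position"].round(4),"F",st["force"].round(1),f"T {T:.3f} roll {s.roll:.4f} z {s.z:.5f} t {st['time_s']:.1f}")
            s.z-=np.clip((F0-F)/10000*.6,-.0008,.0003); s.roll+=np.clip(T/150,-.001,.001)
            if F>25: s.z+=.0006; s.go((x,y),a,.01)
            if stop and stop(st,F): break
    def save(s):
        import pickle; pickle.dump(s,open("pr.pkl","wb"))
E
python3 - <<'E'
from h import *
m=np.load("w4m.npy",allow_pickle=True).item()
P=pix2plane(m,[[181,182],[233,92],[351,168]],.004)[:,:2]; print(P.round(4),np.linalg.norm(P[0]-P[1]),np.linalg.norm(P[1]-P[2]))
c=(P[0]+P[2])/2; d=P[1]-P[2]; yaw=np.arctan2(-d[0],d[1]); print(c,np.degrees(yaw))
pr=Presser(c,yaw,.018); pr.down(17); print(env.state()["time_s"],env.state()["force"]); pr.save()
E
```

```text
[[0.4625 0.0716]
 [0.5294 0.1271]
 [0.6044 0.0376]] 0.08693407161228657 0.11678441888434428
[0.53345002 0.05457821] 39.97017184177086
contact True
F 5.3 T -0.273 roll 0.0040 z -0.0001
F 6.7 T -0.092 roll 0.0006 z -0.0003
F 11.2 T 0.308 roll -0.0006 z -0.0007
F 9.4 T -0.114 roll 0.0033 z -0.0005
F 7.5 T -0.175 roll 0.0019 z -0.0004
F 8.3 T 0.099 roll -0.0003 z -0.0004
F 12.4 T 0.211 roll 0.0009 z -0.0008
F 9.5 T -0.144 roll 0.0036 z -0.0005
F 7.2 T -0.151 roll 0.0018 z -0.0004
F 8.1 T 0.103 roll -0.0001 z -0.0005
F 8.2 T -0.021 roll 0.0012 z -0.0005
F 12.5 T 0.268 roll 0.0009 z -0.0009
F 9.3 T -0.125 roll 0.0042 z -0.0006
F 7.7 T -0.167 roll 0.0027 z -0.0005
35.0417 [-1.2199259   0.32939454  8.55055165]
```

Run:
```python
from h import *
import pickle; pr=pickle.load(open("pr.pkl","rb"))
pr.roll=.0022
for z in(-.0009,-.0013):
    pr.z=z; pr.go(pr.c,pr.yaw,.02); env.sleep(.05); print(pr.meas(2))
b=M+.14*ax(Y1)[1]; a=pr.c.copy(); y=pr.yaw
pr.slide([(*(a+t*(b-a)),y+t*(Y1-y)) for t in np.linspace(0,1,13)[1:]],17,v=.025)
pr.save()
im,_,m=shot("wrist","w5.png"); np.save("w5.npy",im); np.save("w5m.npy",m,allow_pickle=True)
```

```text
(np.float64(12.72141837098212), np.float64(0.0778515735740833))
(np.float64(16.183889647768762), np.float64(0.23632773898075515))
0 [ 0.5224  0.0658 -0.    ] F [-0.4  0.5 15.4] T 0.124 roll 0.0022 z -0.00130 t 36.0
1 [0.5219 0.0634 0.    ] F [-0.1 -0.1 15.3] T -0.000 roll 0.0030 z -0.00137 t 36.3
2 [0.5215 0.0607 0.    ] F [-0.4 -1.  17. ] T 0.027 roll 0.0030 z -0.00147 t 36.6
3 [0.521  0.0581 0.    ] F [ 0.9 -0.1 17.4] T 0.040 roll 0.0032 z -0.00149 t 36.9
4 [0.5205 0.0554 0.    ] F [-0.6 -0.5 17.5] T 0.053 roll 0.0035 z -0.00154 t 37.1
5 [ 0.52    0.0525 -0.    ] F [ 0.1 -0.6 17.2] T -0.011 roll 0.0038 z -0.00152 t 37.5
6 [ 0.5197  0.0495 -0.    ] F [ 0.3  0.1 16.3] T 0.021 roll 0.0038 z -0.00154 t 37.8
7 [ 0.5192  0.0465 -0.    ] F [-0.2 -0.2 17.7] T -0.023 roll 0.0039 z -0.00155 t 38.1
8 [ 0.5188  0.0433 -0.    ] F [ 0.  -0.9 17.3] T 0.042 roll 0.0037 z -0.00158 t 38.4
9 [ 0.5184  0.0401 -0.    ] F [ 0.5  0.  16.3] T -0.054 roll 0.0040 z -0.00159 t 38.7
10 [ 0.518   0.0367 -0.    ] F [-1.  -0.7 17.7] T 0.051 roll 0.0037 z -0.00159 t 39.0
11 [0.5175 0.0332 0.    ] F [-0.1  0.5 16.6] T -0.052 roll 0.0040 z -0.00156 t 39.3
```

View pics/w5.png

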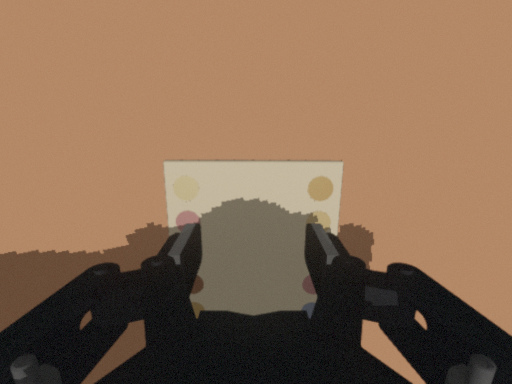

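The plate is now square under the fingers, with its trailing edge from (164,160) to (343,160). I'll correct for the measured offset and drive it in.

Run:
```python
from h import *
import pickle; pr=pickle.load(open("pr.pkl","rb"))
im=np.load("w5.npy"); m=np.load("w5m.npy",allow_pickle=True).item()
c,y=trailing(im,m,(164.5,160.5),(343,160.5)); dc=pr.c-c; dy=pr.yaw-y
u,w=ax(Y1); print("plate",c,np.degrees(y),"err x,y mm",dc@u*1e3,dc@w*1e3,"yaw",np.degrees(dy))
assert np.linalg.norm(dc)<.012 and abs(dy)<.1
toolback=lambda st:(st["position"][:2]-M)@w
D=list(np.linspace(.14,.024,11)[1:])+[.018,.012,.007,.003,0,-.002,-.004]
lim=.013
def stop(st,F):
    print("   along",round(st["force"][:2]@w,1),"tool ahead of face mm",round(toolback(st)*1e3,1)); return toolback(st)<lim+.002
pr.slide([(*(M+d*w+dc),Y1+dy) for d in D[:10]],18,v=.035,stop=stop)
pr.slide([(*(M+d*w+dc),Y1+dy) for d in D[10:]],20,v=.02,stop=stop)
pr.save(); im,_,m=shot("wrist","w6.png"); np.save("w6.npy",im); np.save("w6m.npy",m,allow_pickle=True); print(env.state()["time_s"])
```

```text
edge len 0.0876626473993915 A,B [0.4838 0.0841] [0.5694 0.0651] resid 0.0
plate [0.51363883 0.01595554] -12.476038 err x,y mm -1.6073365685428154 -0.40372251023679717 yaw 0.0260389058709218
0 [ 0.5134  0.0218 -0.    ] F [ 1.1 -0.2 17.9] T 0.067 roll 0.0037 z -0.00158 t 39.9
   along 0.0 tool ahead of face mm 146.1
1 [0.5109 0.0104 0.    ] F [ 0.1  0.2 18.1] T 0.002 roll 0.0041 z -0.00163 t 40.4
   along 0.3 tool ahead of face mm 134.4
2 [ 0.5085 -0.0009 -0.    ] F [ 0.4 -0.  18.9] T 0.031 roll 0.0041 z -0.00171 t 40.9
   along 0.1 tool ahead of face mm 122.9
3 [ 0.506  -0.0123 -0.    ] F [-0.3  0.2 19. ] T -0.037 roll 0.0043 z -0.00168 t 41.5
   along 0.2 tool ahead of face mm 111.2
4 [ 0.5035 -0.0236 -0.    ] F [ 0.6  0.3 18.1] T 0.006 roll 0.0041 z -0.00165 t 42.0
   along 0.4 tool ahead of face mm 99.5
5 [ 0.5009 -0.035  -0.    ] F [ 0.8 -0.4 18.6] T -0.002 roll 0.0041 z -0.00163 t 42.5
   along -0.2 tool ahead of face mm 87.9
6 [ 0.4984 -0.0464 -0.    ] F [ 0.5 -0.2 18.4] T 0.042 roll 0.0041 z -0.00164 t 43.0
   along -0.0 tool ahead of face mm 76.3
7 [ 0.4959 -0.0577 -0.    ] F 
[... 534 characters left out ...]
.0043 z -0.00171 t 45.5
   along 3.5 tool ahead of face mm 30.0
2 [ 0.4873 -0.0965 -0.    ] F [ 0.6  3.5 19.9] T 0.042 roll 0.0046 z -0.00170 t 46.0
   along 3.6 tool ahead of face mm 24.9
3 [ 0.4865 -0.1004 -0.    ] F [ 0.9  3.8 20.1] T -0.034 roll 0.0049 z -0.00172 t 46.3
   along 3.9 tool ahead of face mm 20.9
4 [ 0.4858 -0.1033 -0.    ] F [ 1.6  3.6 20. ] T -0.041 roll 0.0047 z -0.00169 t 46.7
   along 3.9 tool ahead of face mm 17.9
5 [ 0.4854 -0.105  -0.    ] F [ 0.4  5.5 19.8] T -0.014 roll 0.0044 z -0.00170 t 47.0
   along 5.5 tool ahead of face mm 16.2
6 [ 0.485  -0.1069 -0.    ] F [ 1.1  5.2 20.7] T -0.031 roll 0.0043 z -0.00171 t 47.2
   along 5.3 tool ahead of face mm 14.2
47.2917
```

View pics/w6.png

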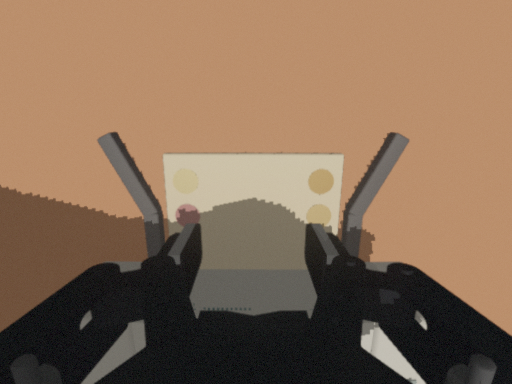

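The force along the slot rose from about 3.8 N to 5.4 N in the last 2 mm, and the plate's trailing edge moved back to row 153 in the fingers. That fits the carriage reaching its stop. I'll lift off and check the pin.

Run:
```python
from h import *
u,w=ax(Y1); s=env.state(); p=s["position"]
env.line_to([p[0],p[1],.02],v=.03); env.line_to([p[0],p[1],.15],v=.15)
q=M-.03*w; env.reach([*q,.24],quat(Y1))
im,_,m=shot("wrist","w7.png"); T=viewer.camera_model("top")
r,g,b=[im[...,i].astype(int) for i in range(3)]
red=((r>80)&(r>2*g)&(r>2*b)).astype(np.uint8); red[:150]=0; red[:,:240]=0; red[:,270:]=0; red[222:]=0
v,x=np.nonzero(red); print("pin px",x.mean(),v.mean(),len(x)); P=pix2plane(m,[[x.mean(),v.mean()]],.052)[0,:2]; print("pin behind face mm",-(P-M)@w*1e3)
print(env.state()["time_s"])
```

```text
pin px 252.8 201.76 25
pin behind face mm 71.06420845465613
49.7167
```

View pics/w7.png

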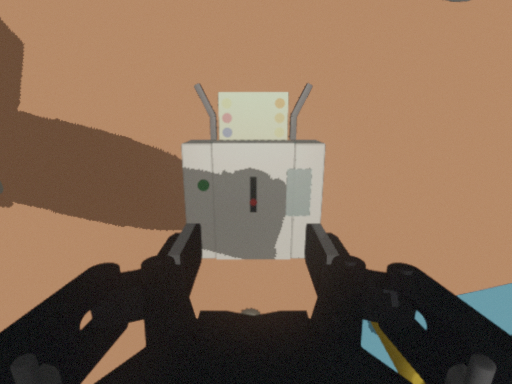

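The plate is straight in the slot, and the red pin at (253,202) is at the far end of its slit, about 71 mm behind the face (home is 70). The robot is clear of everything.

```bash
python3 -c "
from rig import env
print(env.close_job())"
```

```text
the job is handed in; nothing more can be done
None
```

The job is handed in at about 50 s: the larger plate is in the reader, the carriage is at its stop (pin measured about 71 mm behind the face; home is 70), and the fingers are off; midway the plate spun on the bench and I had to lift off and press again to straighten it.

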